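# Mesh the splined tuning key in the antenna tuner's drive socket and keep it pressed home

### The arm

A 6-joint arm with a two-finger parallel gripper is mounted at the origin on the work surface. World frame = base frame: x ahead of the robot, y to its left, z up, the work surface at z = 0. Lengths are in m, angles in rad, forces in N, time in s.
With the tool pointing down it reaches from about 0.225 to 0.875 m from the base axis. Payload 3.4 kg.
Tool frame: the origin (TCP) lies midway between the tips of the shut fingers; the grasp point (between the pads) lies 19 mm behind it; z points along the fingers, y is the line along which they close (so a half turn about z gives the same grasp; the last joint's range is limited). The gripper opens to 85 mm and grips with 20 to 120 N. Pads are 22 mm wide; open, the fingers measure 114 mm over their backs; the gripper's body (76 mm by 85 mm) begins 54 mm behind the grasp point. The pads swing forward as they close: fully open they stand 13 mm farther back than shut.
Start: joints at [1.092, 0.276, 1.505, -0, 1.361, -0.121], TCP at [0.201, 0.539, 0.231] pointing down, gripper open.
Joint ranges: [-2.89, 2.89], [-0.75, 2.08], [0.22, 2.7], [-1.18, 4.32], [0.11, 2.71], [-2.7, 2.7]. Speed limits (rad/s): [2.57, 2.57, 3.14, 3.14, 3.14, 3.14].

### API

Orientations are given as [roll, pitch, yaw] about the fixed x, y, z axes, in that order (R = Rz(yaw) Ry(pitch) Rx(roll)).
In Python, from bench import robot gives the robot as it stands.
- The arm moves only by the tool servo_tool, never from a script. Its argument "series" is one flat list of numbers, 7 for each row, row after row: the shift along the tool's x, y, z in m, then the turn, a rotation vector about the tool's x, y, z in rad, then the closure, from 0 (fully open) to 1 (shut). A call has 1 to 10 rows; each row is the pose to reach, as a shift and turn from the pose commanded when the call began, along the tool's axes at that moment; what a row does not reach only later rows make up. A row lasts 1/8 s, in which the tool goes at most 62.5 mm and 10.7 degrees, less where a joint would pass 70% of its speed; a pose out of reach is approached as far as the arm can. A call with a gripper value outside its range is refused whole. The fingers move at their own pace and stop on an object; the grip force is fixed at half the most. Time passes only in rows, so rows that repeat a pose let the fingers close. It gives the time, the measured TCP pose, the force, the opening and the grip force at its end, in the units of the state.
- robot.state(): the state, without advancing time (a new reading comes with each control period).
- robot.snapshot(name): name is "scene" or "top" or "wrist"; returns a dict with "img" (420x560x3 uint8, blue, green, red), "mtx" (3x3 intrinsics, pixels), "xyz" and "orientation" of the camera in the world. Camera axes: x right, y down, z forward; pixel columns grow to the right and rows downward; lengths in m; the calibration is good to about 2 mm. A picture is of the moment at which its call begins. There is no depth.
- robot.close_job(): hands the job in; it is judged then, once.
The state is a dict: "time_s": time; "joint_positions": joint angles; "joint_velocities": joint speeds; "joint_torque": joint torques, N m; "eef_pos": TCP position; "orientation": TCP orientation; "force": force on the tool from outside, world axes, zero at the start; "ft_torque": the same for the moment, N m; "gripper_width": finger opening in m; "finger_force": force on a finger pad.
Only numpy, scipy, OpenCV 4.12 (cv2) and the standard library are available. Lean on these libraries where they do the work, as an engineer would, in place of code of your own. Each camera call takes 0.05 s, during which the arm holds its last target. There are 200 camera calls.

### The job

Lift the orange splined tuning key out of its blue cup, turn it until its four splines line up with the plus-shaped slot in the antenna tuner's cream socket ring, and slide it straight down against the sprung button until its collar lies flush on the ring. Turn the key to suit the ring, never the ring itself, and leave the power supply's toggle and everything else on the desk as they are. Finish while still gripping the key and pressing it fully home: do not let go.

Things in the scene. Friction and masses are not known exactly. Their poses are not given: they have to be found in the camera images.
- key: splined tuning key, about 110 g, upright in the blue cup, collar on its rim. Orange wing grip 40 mm long (key's x), 14 mm thick (y), from 4 to 42 mm above the origin; to be gripped across its thickness. Steel collar below it, 42 mm across, 4 mm thick. Origin: centre of the collar's underside; z up. Starts turned up to 40 degrees either way from straight ahead
- stem_tip (a point): centre of the stem's lower end, 26 mm below the key's origin. The steel stem is a plus-shaped cross of four splines along the key's x and y, 30 mm from tip to tip, each 10 mm wide; its last 5 mm taper by 2 mm on every side
- cup: blue steel cup fixed to the desk that the key stands in: 54 mm across with an 80 mm foot disc 5 mm thick, 36 mm tall, round bore 36 mm wide and 31 mm deep. Origin: centre of its underside on the desk
- tuner: antenna tuner, a dark steel box fixed to the desk, 150 mm deep (x) x 180 mm wide (y) x 50 mm high, with knobs on its front (-x) face. Origin: centre of its underside. The socket ring stands on the middle of its top. Tuner and cup may be on either side of the desk, and the tuner is turned a little
- socket_face (a point): centre of the cream socket ring's top face, 80 mm above the desk. Frame turns with the ring: z up, x and y along the arms of its plus-shaped slot (13 mm wide, reaching 17 mm from the centre, 30 mm deep). The key fits in any quarter turn; fully home, the key's origin lies on this point
- socket_mark (a point): black tick on the top face of the ring, which is 68 mm across, 30 mm tall, at its own angle on the tuner and stiff (0.35 N m to turn it). The tick lies 28 mm from the centre along the ring's x: shows whether the ring has been turned
- button (a joint): travel in m of the red sprung button (14 mm across) in the middle of the slot: 0 when up (its top is then 16 mm below the ring's face), 0.010 when the key is fully home; it takes 3 N to start and 9 N at 0.010, and pushes the key back out when the key is not pressed down
- toggle_tip (a point): ball end of the chrome toggle, 25 mm long, on the front (-x) face of the grey power supply box (170 x 150 x 90 mm, fixed, at the back); bystander, to be left as it is
- canister: clear plastic canister with white screw top, 52 mm across, 75 mm tall, loose; origin at the centre of its underside; bystander
- capacitor: cream ceramic variable capacitor, 60 x 45 x 40 mm with a thin brass shaft, loose; origin at the centre of its underside; bystander
- handheld: black handheld transceiver lying on its back, 112 x 56 x 34 mm, aerial reaching 155 mm along its x, loose; origin at the centre of the case's underside; bystander
- paddle: brass paddle key with red finger pieces, 85 x 65 x 40 mm, loose; origin at the centre of its underside; bystander
- magnifier: magnifier lying flat, brass-rimmed lens 84 mm across, tortoiseshell handle along its -x to 158 mm, 16 mm thick, loose; origin under the lens centre; bystander
- mug: blue ceramic mug, 80 mm across, 90 mm tall, loose; origin at the centre of its underside; bystander
Mind the look-alikes: they are no part of the job. What is shaped like the key but black or pink is not meant.

How it is judged:
On the way, in this order (a step that is already met when the one before it is completed fails the run):
1. the key is gripped and lifted clear out of the cup (z of key in the frame of cup above 0.07 m and contact force between the fingers and key above 1 N), for 0.1 s.
2. the splines have meshed: the stem is more than 10 mm down in the slot, upright and centred (z of key in the frame of socket_face below 0.016 m and horizontal distance between key and socket_face below 0.004 m and angle between key's own z axis and vertical below 0.12 rad), for 0.05 s.
At the end, for the whole second after the job is handed in: Fingers hold the key (>1 N) and press it (>2 N) home: collar within 2 mm of the ring, centred to 3 mm, upright to 0.08 rad, still, button down over 8.5 mm; ring tick moved under 6 mm, toggle tip under 12 mm, loose bystanders under 30 mm (value of joint button above 0.0085 m and z of key in the frame of socket_face below 0.002 m and horizontal distance between key and socket_face below 0.003 m and angle between key's own z axis and vertical below 0.08 rad and contact force between the fingers and key above 1 N and contact force between key and tuner above 2 N and linear speed of key below 0.02 m/s and distance of socket_mark from where it was at the start of the episode below 0.006 m and distance of toggle_tip from where it was at the start of the episode below 0.012 m and distance of each of canister, capacitor, handheld, paddle, magnifier, mug from where it was at the start of the episode below 0.03 m); the arm keeps its last pose, push and grip.
It fails at once if a loose bystander is knocked away or over (distance of any of canister, capacitor, handheld, paddle, magnifier, mug from where it was at the start of the episode above 0.04 m or angle between any of canister, capacitor, handheld, paddle, magnifier, mug's own z axis and vertical above 0.5 rad).
It fails at once if the toggle is flipped (distance of toggle_tip from where it was at the start of the episode above 0.015 m).
It fails at once if the socket ring is turned (distance of socket_mark from where it was at the start of the episode above 0.009 m).
It also fails if it takes over 42 s, if anything falls off the work surface, if the arm or the gripper's body presses on something with over 40 N, if the wrist force passes 120 N, or if a joint passes its speed limit or range.

## Working session

There is one attempt and no reset: what is moved stays moved. The work goes in short steps, Python scripts to look and compute and a tool call to move; the robot and the scene stay as the last step left them, time stands still between calls to the robot, and variables do not carry over. Pictures are saved under pics/ and viewed, at most 10 in all, crops included, and the job is handed in when it is done.

Besides the shell and the picture viewer there is one more tool, called after "Request:" as a command line: name --argument value ..., lists and objects as JSON in quotes. servo_tool: Moves the arm, as the interface text tells. Its arguments: {"type":"object","properties":{"series":{"type":"array","items":{"type":"number"}}},"required":["series"]}

```bash
mkdir -p pics; ls; cat > h.py <<'E'
import numpy as np, cv2
from scipy.spatial.transform import Rotation as R
from bench import robot
def snap(n,f=None):
    s=robot.snapshot(n)
    if f: cv2.imwrite('pics/'+f,s['img'])
    return s
def ray(s,uv):
    d=np.linalg.inv(s['mtx'])@np.array([uv[0],uv[1],1.])
    return np.array(s['xyz']),R.from_euler('xyz',s['orientation']).as_matrix()@d
def onz(s,uv,z):
    o,d=ray(s,uv); return o+d*(z-o[2])/d[2]
def proj(s,p):
    c=R.from_euler('xyz',s['orientation']).as_matrix().T@(np.array(p)-np.array(s['xyz']))
    q=np.array(s['mtx'])@c; return q[:2]/q[2]
E
python3 - <<'E'
from h import *
a=snap('scene','s0.png'); b=snap('top','t0.png')
for s in (a,b): print(s['xyz'],s['orientation'],np.array(s['mtx']).tolist())
print(robot.state())
E
```

```text
pics
[1.26944167 0.56324284 0.90837074] [-2.29643248  0.01139354  2.17697486] [[383.9902775338869, 0.0, 284.1164525402275], [0.0, 383.9902775338869, 201.57100547490413], [0.0, 0.0, 1.0]]
[0.3132611  0.01459136 1.20883194] [-3.00482223  0.00959152 -1.59457558] [[403.5968170525408, 0.0, 279.9693579960174], [0.0, 403.5968170525408, 206.68971358753913], [0.0, 0.0, 1.0]]
{'time_s': 0.1, 'joint_positions': array([ 1.09201137e+00,  2.76534355e-01,  1.50598700e+00, -1.33358537e-05,
        1.36072279e+00, -1.21008077e-01]), 'joint_velocities': array([ 4.73261918e-05, -1.53485294e-03, -1.04797956e-03,  1.61321719e-03,
        7.01059009e-04, -1.41169579e-03]), 'joint_torque': array([ 1.10438210e-03, -4.17700732e+01, -2.46405315e+01, -2.50902340e-04,
        5.91526579e-03, -2.42432429e-05]), 'eef_pos': array([0.20115711, 0.53816523, 0.23053252]), 'orientation': array([-3.13995167e+00, -1.86413041e-04,  2.78381841e+00]), 'force': array([-0.4436418 ,  0.19562583, -0.13278903]), 'ft_torque': array([-0.06287542, -0.00713068,  0.00285461]), 'finger_force': 0.0, 'gripper_width': 0.08516297743437667}
```

View pics/t0.png

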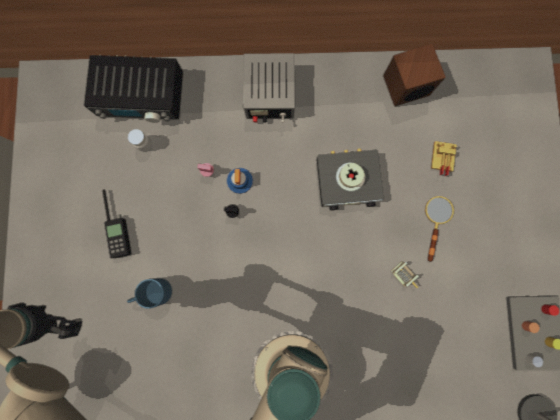

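View pics/s0.png

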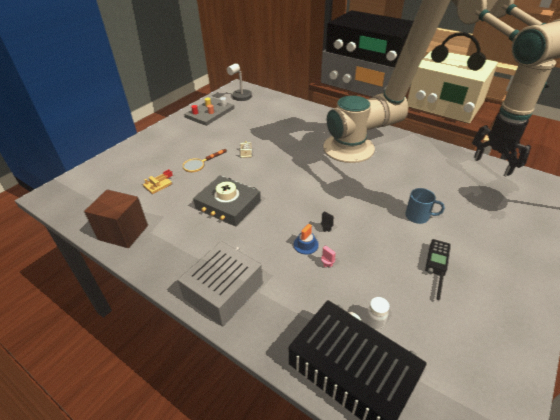

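The top view shows the orange key in the blue cup at (239,180). Its look-alikes are pink at (206,169) and black at (232,211). The tuner's ring is at (351,176). I choose the orange one and will check it in a close crop.

```bash
python3 - <<'E'
from h import *
b=snap('top'); im=b['img']; hsv=cv2.cvtColor(im,cv2.COLOR_BGR2HSV)
def comp(m,uv,r):
    k=np.zeros(m.shape,np.uint8); cv2.circle(k,uv,r,255,-1); m=m&k
    ys,xs=np.nonzero(m); return np.c_[xs,ys].astype(np.float32)
o=comp(cv2.inRange(hsv,(5,120,90),(22,255,255)),(239,178),16)
bl=comp(cv2.inRange(hsv,(100,100,30),(130,255,255)),(239,180),20)
w=comp(cv2.inRange(hsv,(18,5,140),(85,120,255)),(351,176),18)
for n,p,z in (('orange',o,.075),('cup',bl,.005),('ring',w,.08)):
    if len(p)<5: print(n,len(p)); continue
    c,rr=cv2.minEnclosingCircle(p); rc=cv2.minAreaRect(p)
    print(n,len(p),c,rr,rc,onz(b,c,z),onz(b,p.mean(0),z))
box=cv2.boxPoints(cv2.minAreaRect(o)); P=[onz(b,q,.078)[:2] for q in box]; print(P)
c1=cv2.resize(im[150:210,200:280],None,fx=5,fy=5,interpolation=cv2.INTER_CUBIC)
c2=cv2.resize(im[146:206,311:391],None,fx=5,fy=5,interpolation=cv2.INTER_CUBIC)
cv2.imwrite('pics/c1.png',np.hstack([c1,c2]))
E
```

```text
orange 70 (237.5, 176.0) 7.159010887145996 ((237.0, 176.0), (14.0, 4.0), 90.0) [0.56143945 0.1414468  0.075     ] [0.56172213 0.14267493 0.075     ]
cup 275 (239.32806396484375, 180.1526336669922) 12.388738632202148 ((239.0, 180.5), (23.0, 24.0), 90.0) [0.56373221 0.1438357  0.005     ] [0.55617867 0.14042965 0.005     ]
ring 522 (349.828369140625, 176.28358459472656) 14.284704208374023 ((349.7500305175781, 176.24998474121094), (28.284271240234375, 27.577163696289062), 45.0) [ 0.55124267 -0.17927484  0.08      ] [ 0.55182068 -0.17846028  0.08      ]
[array([0.5814525 , 0.14809453]), array([0.58115364, 0.13661288]), array([0.54028853, 0.13701851]), array([0.54058199, 0.14844488])]
```

View pics/c1.png

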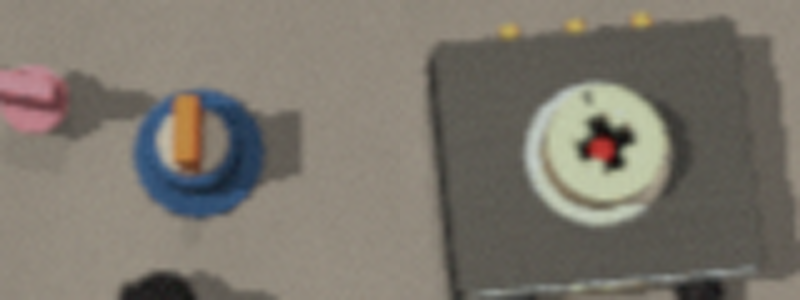

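The close crop shows the orange wing grip in the blue cup, long axis near world x, at crop (187,132). The ring is at crop (607,143), with its tick up and slightly left. Next I move above the key and turn to suit.

Request:
servo_tool --series '[-0.476, -0.246, 0, 0, 0, -0.358, 0, -0.476, -0.246, 0, 0, 0, -0.358, 0, -0.476, -0.246, 0, 0, 0, -0.358, 0, -0.476, -0.246, 0, 0, 0, -0.358, 0, -0.476, -0.246, 0, 0, 0, -0.358, 0, -0.476, -0.246, 0, 0, 0, -0.358, 0, -0.476, -0.246, 0, 0, 0, -0.358, 0, -0.476, -0.246, 0, 0, 0, -0.358, 0, -0.476, -0.246, 0, 0, 0, -0.358, 0, -0.476, -0.246, 0, 0, 0, -0.358, 0]'

```text
time_s: 1.4
eef_pos: [0.5631, 0.1388, 0.2304]
orientation: [-3.141, -0.0, 3.137]
force: [-0.9, 0.2, -0.1]
gripper_width: 0.0855
finger_force: 0.0
```

```bash
python3 - <<'E'
from h import *
s=snap('wrist','w1.png'); print(s['xyz'],s['orientation'],s['mtx'][0])
st=robot.state(); print(st['time_s'],st['eef_pos'],st['orientation'],st['joint_positions'])
E
```

```text
[0.49446172 0.13808549 0.37327254] [2.87027638e+00 1.09860724e-03 1.56717041e+00] [361.48762445   0.         277.57248842]
1.45 [0.56149268 0.14039481 0.23053982] [ 3.14132626e+00 -1.59809943e-03  3.13909864e+00] [ 1.24522008e-01  2.82837579e-01  1.49692078e+00  4.76903992e-04
  1.36338580e+00 -1.44387866e+00]
```

View pics/w1.png

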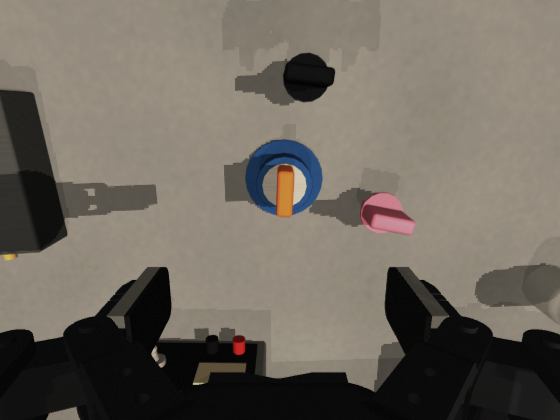

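The wrist view shows the orange grip upright at (285,190) with the pink one at (393,213) and the black one at (309,77). I will measure the grip's top face.

```bash
python3 - <<'E'
from h import *
s=snap('wrist'); hsv=cv2.cvtColor(s['img'],cv2.COLOR_BGR2HSV)
m=cv2.inRange(hsv,(5,120,60),(22,255,255)); m[:140]=0;m[240:]=0;m[:,:240]=0;m[:,330:]=0
ys,xs=np.nonzero(m); p=np.c_[xs,ys].astype(np.float32)
v=hsv[ys,xs,2]; print(len(p),np.percentile(v,[5,25,50,75,95]))
for r in range(ys.min(),ys.max()+1,3):
    q=xs[ys==r]; print(r,q.min(),q.max(),hsv[r,q.min():q.max()+1,2])
rc=cv2.minAreaRect(p); B=cv2.boxPoints(rc); print(rc); 
P=np.array([onz(s,q,.078) for q in B]); print(P.round(4),P.mean(0))
mb=cv2.inRange(hsv,(100,100,30),(130,255,255)); mb[:120]=0;mb[240:]=0;mb[:,:220]=0;mb[:,340:]=0
c,r=cv2.minEnclosingCircle(np.argwhere(mb)[:,::-1].astype(np.float32)); print(c,r,onz(s,c,.005))
E
```

```text
834 [102. 194. 199. 200. 200.]
167 278 282 [101  96  95  95 100]
170 276 290 [ 99  95  95  97  98 101 101 102 102 103 105 105 109 122 149]
173 275 290 [111 102 110 129 147 146 143 141 132 131 134 122 110 121 128 134]
176 275 291 [121 186 197 199 199 199 199 199 199 200 199 199 199 198 199 198 184]
179 275 291 [129 193 198 198 199 200 199 199 200 200 200 200 200 199 199 199 191]
182 275 291 [136 195 198 199 200 199 200 199 199 200 199 200 200 199 199 199 184]
185 275 291 [144 194 198 200 200 199 200 199 199 200 200 200 200 200 199 199 174]
188 275 291 [155 195 198 199 199 200 200 200 199 199 200 199 200 199 199 199 171]
191 275 290 [165 196 199 199 200 200 200 200 199 200 200 200 200 199 199 198]
194 275 290 [172 196 199 199 199 200 200 200 200 200 200 200 200 199 199 198]
197 275 290 [178 197 200 199 199 200 199 200 199 199 200 200 200 200 198 195]
200 274 290 [114 186 197 198 199 200 199 200 199 200 199 200 200 199 199 199 192]
203 274 290 [116 190 198 199 199 200 200 200 199 200 200 199 200 200 199 199 185]
206 274 290 [123 191 198 199 200 199 200 200 199 200 200 200 200 199 199 199 176]
209 274 289 [119 193 198 199 199 199 199 199 199 200 200 199 199 200 199 199]
212 274 289 [134 195 198 199 199 200 200 200 200 199 199 201 199 199 199 199]
215 274 289 [146 195 198 200 199 199 199 199 199 200 199 199 200 200 199 196]
218 276 288 [170 190 191 190 190 191 190 189 190 190 191 191 176]
((282.5321960449219, 192.6308135986328), (16.58122444152832, 51.18712615966797), 2.12109637260437)
[[0.5815 0.1356 0.078 ]
 [0.5377 0.1374 0.078 ]
 [0.5382 0.151  0.078 ]
 [0.5821 0.1497 0.078 ]] [0.55985812 0.14342903 0.078     ]
(281.5, 179.0238037109375) 38.152217864990234 [0.56144373 0.14334591 0.005     ]
```

Request:
servo_tool --series '[-0.0005, 0.003, 0.05, 0, 0, 0.04, 0, -0.0005, 0.003, 0.1, 0, 0, 0.04, 0, -0.0005, 0.003, 0.15, 0, 0, 0.04, 0, -0.0005, 0.003, 0.175, 0, 0, 0.04, 0, -0.0005, 0.003, 0.1835, 0, 0, 0.04, 0, -0.0005, 0.003, 0.1835, 0, 0, 0.04, 0]'

```text
time_s: 2.25
eef_pos: [0.5613, 0.1454, 0.0481]
orientation: [3.141, 0.0, 3.103]
force: [0.0, 0.9, 0.0]
gripper_width: 0.0856
finger_force: 0.0
```

Request:
servo_tool --series '[0, 0, 0, 0, 0, 0, 0.6, 0, 0, 0, 0, 0, 0, 1, 0, 0, 0, 0, 0, 0, 1, 0, 0, 0, 0, 0, 0, 1, 0, 0, 0, 0, 0, 0, 1, 0, 0, 0, 0, 0, 0, 1]'

```text
time_s: 3.0
eef_pos: [0.562, 0.1445, 0.0483]
orientation: [3.141, 0.001, 3.102]
force: [-0.2, 0.1, 4.3]
gripper_width: 0.0129
finger_force: 58.9
```

Request:
servo_tool --series '[0, 0, -0.03, 0, 0, 0, 1, 0, 0, -0.07, 0, 0, 0, 1, 0, 0, -0.12, 0, 0, 0, 1, 0, 0, -0.15, 0, 0, 0, 1]'

```text
time_s: 3.5
eef_pos: [0.5621, 0.1446, 0.1997]
orientation: [3.141, 0.002, 3.102]
force: [0.1, 0.1, -0.5]
gripper_width: 0.0129
finger_force: 58.8
```

Request:
servo_tool --series '[-0.012, -0.05, 0, 0, 0, 0, 1, -0.024, -0.1, 0, 0, 0, 0, 1, -0.036, -0.15, 0, 0, 0, 0, 1, -0.048, -0.2, 0, 0, 0, 0, 1, -0.06, -0.25, 0, 0, 0, 0, 1, -0.07, -0.3, 0, 0, 0, 0, 1, -0.076, -0.322, 0, 0, 0, 0, 1, -0.076, -0.322, 0, 0, 0, 0, 1, -0.076, -0.322, 0, 0, 0, 0, 1, -0.076, -0.322, 0, 0, 0, 0, 1]'

```text
time_s: 4.75
eef_pos: [0.6245, -0.1784, 0.1979]
orientation: [3.141, -0.0, 3.104]
force: [0.0, 0.1, -0.9]
gripper_width: 0.0137
finger_force: 59.0
```

```bash
python3 - <<'E'
from h import *
s=snap('wrist','w2.png')
st=robot.state(); print(st['time_s'],st['eef_pos'],st['orientation'],st['joint_positions'][5],s['xyz'],st['gripper_width'])
print(proj(s,st['eef_pos']))
E
```

```text
4.8 [ 0.6245828  -0.17857151  0.19798559] [ 3.14101390e+00 -5.66511833e-05  3.10365977e+00] -1.918793510360045 [ 0.55595544 -0.17705919  0.34070274] 0.013316401698599128
[279.84094924 275.03377037]
```

View pics/w2.png

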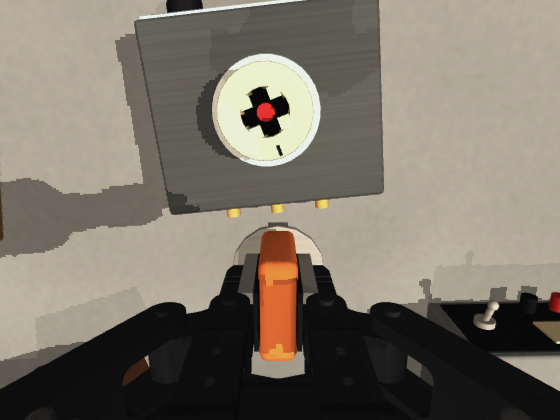

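The ring is at (266,111) with its red button in the slot and its tick at (279,150). The held key, at (278,300), looks upright and well centred in the fingers. The tick and slot arms will give the ring's angle.

```bash
cat > ring.py <<'E'
from h import *
s=snap('wrist'); im=s['img']; hsv=cv2.cvtColor(im,cv2.COLOR_BGR2HSV)
o=proj(s,[.55,-.18,.08]).astype(int)
cream=cv2.inRange(hsv,(20,20,180),(45,120,255))
k=np.zeros(cream.shape,np.uint8); cv2.circle(k,(266,111),62,255,-1); cream&=k
cs,h=cv2.findContours(cream,cv2.RETR_CCOMP,cv2.CHAIN_APPROX_NONE)
i=max(range(len(cs)),key=lambda j:cv2.contourArea(cs[j]))
P=lambda c:np.array([onz(s,q,.08)[:2] for q in c.reshape(-1,2)],np.float32)
w=P(cs[i]); e=cv2.fitEllipse(w); c0=np.array(e[0]); print('ring',e)
for j in range(len(cs)):
    if h[0][j][3]==i and cv2.contourArea(cs[j])>8:
        q=P(cs[j]); A=cv2.contourArea(cs[j]); (cx,cy),rd=cv2.minEnclosingCircle(q); d=q-c0
        print('hole',A,q.mean(0),'circ',cx,cy,rd,'off',q.mean(0)-c0,'ang',np.degrees(np.arctan2(*(q.mean(0)-c0)[::-1])))
        if A>400:
            mask=np.zeros(cream.shape,np.uint8); cv2.drawContours(mask,cs,j,255,-1)
            a=np.argwhere(mask)[:,::-1]; q=P(a)-q.mean(0)
            t=np.arctan2(q[:,1],q[:,0]); r=np.hypot(q[:,0],q[:,1]); g=(r>.009)
            print('cross ang mod 90',np.degrees(np.angle(np.sum((r[g]**2)*np.exp(4j*t[g])))/4),'mean',(q.mean(0)+P(cs[j]).mean(0)))
E
python3 ring.py
```

```text
ring ((0.5574214458465576, -0.18746741116046906), (0.06678441166877747, 0.0702420249581337), 12.361042976379395)
hole 10.0 [ 0.58224607 -0.20893857] circ 0.5822454690933228 -0.20893815159797668 0.0019120031502097845 off [ 0.02482462 -0.02147116] ang -40.856982679876715
hole 59.5 [ 0.5836583  -0.17701072] circ 0.5838109850883484 -0.1771329939365387 0.004871666897088289 off [0.02623683 0.0104567 ] ang 21.729766602215413
hole 8.5 [ 0.5794138  -0.21211666] circ 0.5793018341064453 -0.21194928884506226 0.0015572827542200685 off [ 0.02199233 -0.02464925] ang -48.26031156980537
hole 8.5 [ 0.564789   -0.16826344] circ 0.5646343231201172 -0.16837643086910248 0.001504112733528018 off [0.00736755 0.01920398] ang 69.0108295309824
hole 8.5 [ 0.546173   -0.21804981] circ 0.546023964881897 -0.2181529998779297 0.0014754028525203466 off [-0.01124847 -0.0305824 ] ang -110.19395662677466
hole 1639.5 [ 0.5568022  -0.18592627] circ 0.5568949580192566 -0.18637651205062866 0.018361588940024376 off [-0.00061923  0.00154114] ang 111.89037445921413
cross ang mod 90 18.56801 mean [ 0.55685204 -0.1859246 ]
hole 17.0 [ 0.53968674 -0.17704989] circ 0.539740800857544 -0.17690446972846985 0.002155967988073826 off [-0.01773471  0.01041752] ang 149.56965284461
```

Request:
servo_tool --series '[0.033, -0.0045, 0, 0, 0, -0.18, 1, 0.0668, -0.0089, 0, 0, 0, -0.361, 1, 0.0668, -0.0089, 0.03, 0, 0, -0.361, 1, 0.0668, -0.0089, 0.062, 0, 0, -0.361, 1, 0.0668, -0.0089, 0.062, 0, 0, -0.361, 1, 0.0668, -0.0089, 0.062, 0, 0, -0.361, 1, 0.0668, -0.0089, 0.062, 0, 0, -0.361, 1]'

```text
time_s: 5.72
eef_pos: [0.5588, -0.1868, 0.1374]
orientation: [-3.14, 0.002, -2.82]
force: [0.2, -0.1, -1.0]
gripper_width: 0.0131
finger_force: 58.9
```

```bash
python3 - <<'E'
from h import *
s=snap('wrist'); a=snap('scene')
st=robot.state(); print(st['time_s'],st['eef_pos'],st['orientation'],st['force'])
u=proj(a,st['eef_pos']).astype(int); print(u)
c=cv2.resize(a['img'][u[1]-30:u[1]+30,u[0]-30:u[0]+30],(420,420),interpolation=cv2.INTER_CUBIC)
v=proj(s,[.557,-.186,.08]).astype(int); print(v)
w=s['img'][v[1]-90:v[1]+120,v[0]-90:v[0]+90]
w=cv2.resize(w,(360,420))
cv2.imwrite('pics/w3.png',np.hstack([c,w]))
E
```

```text
5.825 [ 0.55837442 -0.18675284  0.13699129] [-3.14011295e+00  1.67674431e-03 -2.82020035e+00] [-0.06596218  0.2179523  -1.37538795]
[222 173]
[281 229]
```

View pics/w3.png

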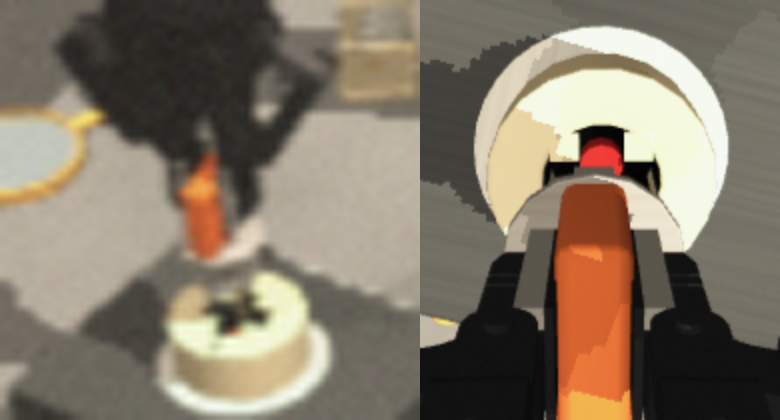

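The key's long axis lines up with the slot arms. The slot's centre, at crop (602,150), lies about 2 mm to tool +y of the key, which is at crop (594,200). I shift by that much and start down.

Request:
servo_tool --series '[0.0004, 0.002, 0, 0, 0, 0, 1, 0.0004, 0.002, 0.008, 0, 0, 0, 1, 0.0004, 0.002, 0.016, 0, 0, 0, 1, 0.0004, 0.002, 0.02, 0, 0, 0, 1, 0.0004, 0.002, 0.024, 0, 0, 0, 1, 0.0004, 0.002, 0.026, 0, 0, 0, 1, 0.0004, 0.002, 0.026, 0, 0, 0, 1]'

```text
time_s: 6.7
eef_pos: [0.5566, -0.1847, 0.1097]
orientation: [3.141, -0.0, -2.82]
force: [0.0, -0.2, -0.9]
gripper_width: 0.0131
finger_force: 58.9
```

Request:
servo_tool --series '[0, 0, 0.004, 0, 0, 0, 1, 0, 0, 0.007, 0, 0, 0, 1, 0, 0, 0.01, 0, 0, 0, 1, 0, 0, 0.013, 0, 0, 0, 1, 0, 0, 0.015, 0, 0, 0, 1, 0, 0, 0.015, 0, 0, 0, 1]'

```text
time_s: 7.45
eef_pos: [0.5567, -0.1847, 0.0953]
orientation: [-3.141, 0.0, -2.82]
force: [-1.5, 0.8, 6.4]
gripper_width: 0.0132
finger_force: 60.0
```

Request:
servo_tool --series '[0, 0, 0.001, 0, 0, 0, 1, 0, 0, 0.002, 0, 0, 0, 1, 0, 0, 0.003, 0, 0, 0, 1, 0, 0, 0.0035, 0, 0, 0, 1, 0, 0, 0.0035, 0, 0, 0, 1, 0, 0, 0.0035, 0, 0, 0, 1]'

```text
time_s: 8.2
eef_pos: [0.5567, -0.1848, 0.0923]
orientation: [-3.141, 0.001, -2.82]
force: [-1.9, 1.5, 8.1]
gripper_width: 0.0131
finger_force: 60.4
```

Request:
servo_tool --series '[0, 0, 0.0005, 0, 0, 0, 1, 0, 0, 0.001, 0, 0, 0, 1, 0, 0, 0.001, 0, 0, 0, 1, 0, 0, 0.001, 0, 0, 0, 1]'

```text
time_s: 8.7
eef_pos: [0.5567, -0.1847, 0.0922]
orientation: [-3.141, 0.001, -2.82]
force: [-4.4, 1.1, 12.9]
gripper_width: 0.0128
finger_force: 61.1
```

Request:
servo_tool --series '[0, 0, 0.0005, 0, 0, 0, 1, 0, 0, 0.0005, 0, 0, 0, 1, 0, 0, 0.0005, 0, 0, 0, 1]'

```text
time_s: 9.07
eef_pos: [0.5567, -0.1848, 0.0922]
orientation: [-3.141, 0.001, -2.82]
force: [-4.7, 1.8, 15.6]
gripper_width: 0.0129
finger_force: 61.4
```

```bash
python3 - <<'E'
from h import *
s=snap('wrist','w4.png'); st=robot.state(); print(st['time_s'],st['eef_pos'],st['force'],st['finger_force'])
E
```

```text
9.125 [ 0.55670405 -0.18475718  0.09220766] [-4.58784161  1.05502099 16.21233939] 61.44146919250488
```

View pics/w4.png

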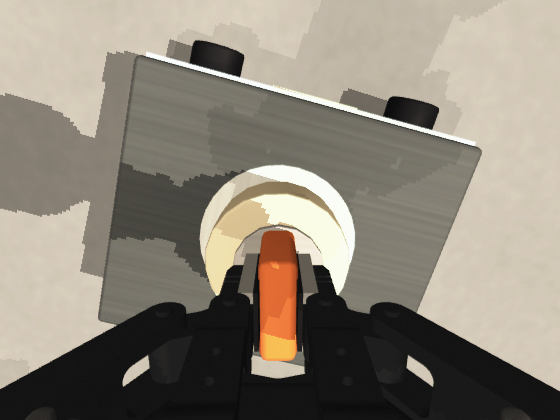

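The collar lies flush on the ring at (279,240), concentric with it. The contact is hard at 16 N, so I hand the job in.

```bash
python3 -c "
from bench import robot
print(robot.close_job())"
```

```text
the job is handed in; nothing more can be done
None
```

The orange key is in the ring's slot, still gripped and pressed down with about 16 N. The last wrist picture shows its collar flush on the ring. The job was handed in at about 9 s, and no verdict came back.

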